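# Show a rigging pin to the inspection camera

## Robot

A 7-joint arm with a two-finger parallel gripper is mounted at the origin on the work surface. World frame = base frame: x ahead of the robot, y to its left, z up, the work surface at z = 0. Lengths are in m, angles in rad, forces in N, time in s.
With the tool pointing down it reaches from about 0.35 to 0.9 m from the base axis. Payload 8.1 kg.
Tool frame: the origin (TCP) lies on the centre line of the jaws, within the pads' length; the fingertips stand 14 mm ahead of it and the grasp point (between the pads) lies 5 mm behind it; z points along the fingers, y is the line along which they close (so a half turn about z gives the same grasp; the last joint's range is limited). The gripper opens to 85 mm and grips with 20 to 120 N. Pads are 22 mm wide; open, the fingers measure 114 mm over their backs; the gripper's body (76 mm by 85 mm) begins 54 mm behind the grasp point. The pads swing forward as they close: fully open they stand 13 mm farther back than shut.
Start: joints at [-1.314, 0.434, 0.025, 1.573, -0.012, 1.134, -0.075], TCP at [0.22, 0.585, 0.245] pointing down, gripper open.
Joint ranges: [-2.62, 2.62], [-0.44, 2.09], [-1.27, 1.32], [0.08, 2.57], [-1.32, 4.46], [0.12, 2], [-2.74, 2.74]. Speed limits (rad/s): [2.22, 2.22, 3.01, 3.01, 3.14, 3.14, 3.14].

## Interface

Orientations are given as a rotation vector (axis times angle).
In Python, from station import arm gives the robot as it stands.
- The arm moves only by the tool move_arm, never from a script. Its argument "deltas" is text: rows parted by semicolons, each of 6 numbers parted by spaces: the shift along the tool's x, y, z in mm, then the turn, a rotation vector about the tool's x, y, z in rad. In form: x y z rx ry rz; .... A call has 1 to 10 rows; each row shifts and turns the commanded pose from where the row before left it, along the tool's axes as they then stand; what a row does not reach is not made up. A row lasts 1/10 s, in which the tool goes at most 50 mm and 8.59 degrees, less where a joint would pass 70% of its speed; a pose out of reach is approached as far as the arm can. A call is refused whole if a number of a shift passes 50 or a number of a turn 0.15, either way. A call with a gripper value outside its range is refused whole. "gripper" is the closure, from -1 (fully open) to 1 (shut), so that 0 is half open, set as the call begins (left out, the last holds). The fingers move at their own pace and stop on an object; "grip_force" is the grip in N (left out, the last holds). Time passes only in rows, so rows that do not move let the fingers close. It gives the time, the measured TCP pose, the force, the opening and the grip force at its end, in the units of the state.
- arm.observe(): the state, without advancing time (a new reading comes with each control period).
- arm.camera(name): name is "scene" or "side" or "wrist"; returns the picture (400x640x3 uint8, red, green, blue); there is no depth.
- arm.camera_params(name): a dict with "intrinsics" (3x3 intrinsics, pixels), "world_from_camera" (4x4, takes a point from camera to world coordinates). Camera axes: x right, y down, z forward; pixel columns grow to the right and rows downward; lengths in m; the calibration is good to about 2 mm. A picture is of the moment at which its call begins: read the wrist's pose just before it. camera_params takes no time and is no camera call; for the wrist camera it gives the pose at the moment of the call.
- arm.sign_off(): hands the job in; it is judged then, once.
The state is a dict: "time_s": time; "joint_positions": joint angles; "joint_vel": joint speeds; "tau": joint torques, N m; "eef_pos": TCP position; "tcp_rot": TCP orientation; "ft_force": force on the tool from outside, world axes, zero at the start; "ft_torque": the same for the moment, N m; "gripper_width": opening from 0.0 (shut) to 1.0 (fully open); "grasp_force": force on a finger pad.
Only numpy, scipy, OpenCV 4.12 (cv2) and the standard library are available. Lean on these libraries where they do the work, as an engineer would, in place of code of your own. Each camera call takes 0.05 s, during which the arm holds its last target. There are 200 camera calls.

## Task

Draw the pin with the ring eye for a head straight up out of the pair of link plates, leaving the other two pins seated, and show its foot to the inspection camera without touching the camera: hold the pin upright in the air, eye uppermost, with the small cotter hole near its foot straight in front of the middle of the lens, level with it and about 10 cm away, and with the hole turned to point squarely at the lens. Finish while holding it still there; do not put it down or let go.

Things in the scene. Friction and masses are not known exactly. Their poses are not given: they have to be found in the camera images.
- eye_pin: Steel pin to inspect, 0.13-0.22 kg (mm): shank diameter 16, 64 long; collar diameter 26, 6 thick; above it a flat upright ring eye, outside diameter 40, hole 20, 12 thick, top 52 above the origin. Origin: on the axis at the collar's underside, on the top plate. z up the pin to the eye; y square to the eye's flat faces (through its hole). Fits its holes with 2 mm play; free after a 64 mm lift.
- eye_centre (a point): Centre of eye_pin's ring eye, on the pin's axis, 32 mm above its origin and 87 mm above the cotter hole. Same axes as eye_pin.
- cotter_hole (a point): Middle of the cotter hole of eye_pin, on the pin's axis, 55 mm below its origin, 9 mm above the end of the foot: a dark hole of 5.6 mm straight through the shank along the pin's y, parallel to the hole of the eye. Same axes as eye_pin. Hidden below the lower plate while the pin is seated.
- tee_pin: Another pin in the plates, same shank and collar, with a T-bar head (bar 45 mm long, 11 mm thick, its top 34 mm above the plate). Origin at the underside of its collar. Stays seated.
- hex_pin: Another pin in the plates, same shank and collar, with a solid hexagon head 24.5 mm across flats, its top 19 mm above the plate. Origin at the underside of its collar. Stays seated.
- link_plates: Two steel link plates, 56 (x) by 210 (y) by 12 mm, one above the other, fixed to the bench on wooden blocks. Origin on the bench under the centre; top face 70 mm up, lower plate at 22 to 34 mm. Pin holes on the y axis at -70, 0, +70 mm; any pin may stand in any hole. Two spacer ends between them stand 4 mm proud.
- camera_stand: Inspection camera on a stand fixed to the bench: round foot diameter 110 mm, column diameter 18 to 236 mm height, camera head clamped on it. Origin on the bench at the column's axis. It looks level along the stand's -x; the lens front is 90 mm from the column's axis. Head 44 mm wide, 22 mm above and below the lens axis; clamp knob at +y. Not to be touched.
- lens (a point): Centre of the lens front, a 20 mm glass disc inside a white ring (40 mm); 120 to 175 mm above the bench, differing from start to start. x points back into the camera, so it looks along -x, level; y sideways, z up. The cotter hole belongs at x = -100 mm, y = 0, z = 0 in these axes.
Things that resemble listed ones, but are neither listed nor needed, are in the scene too. What is shaped like the hex_pin but green or red is not meant.

How it is judged:
By the outcome, as a careful person would: the job done as asked, in the order asked, and still so for the second after the job is handed in, while the arm keeps its last pose, push and grip.
It also fails if it takes over 32 s, if anything falls off the work surface, if the arm or the gripper's body presses on something with over 40 N, if the wrist force passes 120 N, or if a joint passes its speed limit or range.

## Working session

There is one attempt and no reset: what is moved stays moved. The work goes in short steps, Python scripts to look and compute and a tool call to move; the robot and the scene stay as the last step left them, time stands still between calls to the robot, and variables do not carry over. Pictures are saved under pics/ and viewed, at most 10 in all, crops included, and the job is handed in when it is done.

Besides the shell and the picture viewer there is one more tool, called after "Call:" as name(argument=value, ...) on one line, values as JSON. move_arm: Moves the arm, as the interface text tells. Its arguments: {"type":"object","properties":{"deltas":{"type":"string"},"gripper":{"type":"number"},"grip_force":{"type":"number"}},"required":["deltas"]}

```bash
mkdir -p pics; cat > h.py <<'E'
import numpy as np, cv2
from station import arm
from scipy.spatial.transform import Rotation as R
def snap(n,f):
    p=arm.camera_params(n); im=arm.camera(n)[:,:,::-1].copy(); cv2.imwrite('pics/'+f,im); return im,p
def ray(p,uv):
    K=np.array(p['intrinsics']);T=np.array(p['world_from_camera'])
    d=T[:3,:3]@np.linalg.inv(K)@np.array([uv[0],uv[1],1.]); return T[:3,3],d/np.linalg.norm(d)
def plane(p,uv,z):
    o,d=ray(p,uv); return o+d*(z-o[2])/d[2]
def tri(rs):
    A=np.zeros((3,3));b=np.zeros(3)
    for o,d in rs:
        M=np.eye(3)-np.outer(d,d);A+=M;b+=M@o
    x=np.linalg.solve(A,b); return x,[np.linalg.norm((np.eye(3)-np.outer(d,d))@(x-o)) for o,d in rs]
def proj(p,X):
    T=np.linalg.inv(np.array(p['world_from_camera']));c=T[:3,:3]@X+T[:3,3];u=np.array(p['intrinsics'])@c;return u[:2]/u[2]
E
python3 - <<'E'
from h import *
import pickle
P={}
ims=[]
for n in ['scene','side','wrist']:
    im,p=snap(n,n+'0.png');P[n]=p;ims.append(im)
    print(n,np.round(p['world_from_camera'],3).tolist(),np.round(p['intrinsics'],1).tolist())
pickle.dump(P,open('P0.pkl','wb'))
s=arm.observe();print(s)
E
```

```text
scene [[0.249, 0.608, -0.754, 1.27], [0.968, -0.145, 0.203, -0.145], [0.015, -0.781, -0.624, 0.672], [0.0, 0.0, 0.0, 1.0]] [[376.8, 0.0, 324.8], [0.0, 376.8, 194.8], [0.0, 0.0, 1.0]]
side [[0.907, -0.288, 0.308, 0.333], [-0.421, -0.648, 0.635, -0.417], [0.017, -0.705, -0.709, 0.643], [0.0, 0.0, 0.0, 1.0]] [[364.6, 0.0, 318.9], [0.0, 364.6, 202.1], [0.0, 0.0, 1.0]]
wrist [[0.353, 0.902, 0.248, 0.157], [0.935, -0.34, -0.096, 0.608], [-0.002, 0.266, -0.964, 0.373], [0.0, 0.0, 0.0, 1.0]] [[309.0, 0.0, 320.6], [0.0, 309.0, 201.8], [0.0, 0.0, 1.0]]
{'time_s': 0.15, 'joint_positions': array([-1.31362066,  0.43505467,  0.02494686,  1.57389425, -0.01158519,
        1.13401304, -0.07512168]), 'joint_vel': array([ 0.00047701, -0.00208173, -0.00094591, -0.00410152, -0.00084605,
        0.00309294,  0.00010407]), 'tau': array([ 1.51279852e-03, -6.70892787e+01,  1.02587543e+00, -3.16454601e+01,
        1.56169455e-02,  8.98791128e-03,  3.66321203e-06]), 'eef_pos': array([0.2199402 , 0.58461965, 0.24470868]), 'tcp_rot': array([-5.62163933e-01, -3.09077715e+00,  1.91636650e-03]), 'ft_force': array([-1.27203406, -0.19189347, -0.03436669]), 'ft_torque': array([-0.02648825,  0.02030357, -0.00667515]), 'grasp_force': 0.0, 'gripper_width': 1.002561620383406}
```

View pics/scene0.png

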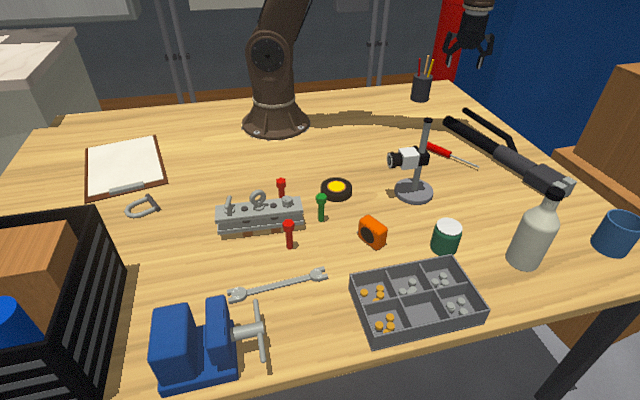

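View pics/side0.png

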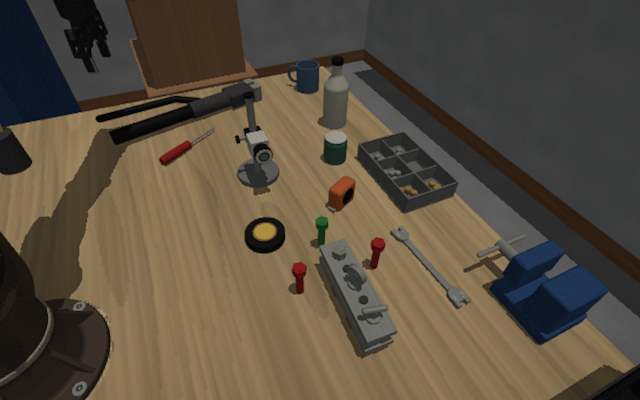

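Scene view: plates lie around (260,212), with the T-bar at (228,205), the ring eye at (258,198) and the hex near (290,200). The inspection camera is at (408,158). Side view: ring eye (353,275), hex (340,253), T-bar (373,311), lens (263,155).

What could be mistaken for the eye pin: tee pin (228,205), hex pin (290,200), red and green hex pins (281,187), (289,232), (321,205), the shackle (142,205) and the wrench's ring end (320,273). I choose the upright ring in the plates' middle hole, and check it in a crop.

```bash
python3 - <<'E'
from h import *
a=cv2.imread('pics/scene0.png');b=cv2.imread('pics/side0.png')
def c(im,x,y,w,h,s): return cv2.resize(im[y:y+h,x:x+w],(400,300),interpolation=cv2.INTER_CUBIC)
m=np.vstack([np.hstack([c(a,208,170,100,75,4),c(b,310,230,100,75,4)]),np.hstack([c(a,378,115,80,60,5),c(b,225,120,80,60,5)])])
cv2.imwrite('pics/crop1.png',m)
E
```

```text
(no output)
```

View pics/crop1.png

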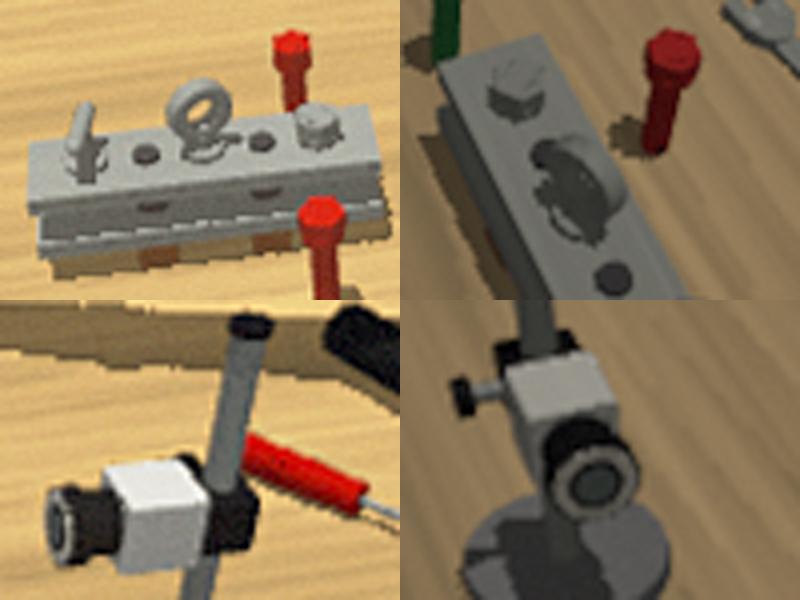

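The crop confirms the ring eye is in the middle hole, between the tee and the hex. Lens ring: scene (390.4,160.4), side (264,157.4).

```bash
python3 - <<'E'
from h import *
import pickle
P=pickle.load(open('P0.pkl','rb'));S,D=P['scene'],P['side']
c1=lambda x,y:(x/4+208,y/4+170)
c2=lambda x,y:((x-400)/4+310,y/4+230)
c3=lambda x,y:(x/5+378,(y-300)/5+115)
c4=lambda x,y:((x-400)/5+225,(y-300)/5+120)
cs=[plane(S,c1(*q),.07) for q in [(28,143),(30,203),(382,162),(368,106)]]
print('corners',np.round(cs,3)); L=np.array(cs)
print('len',np.linalg.norm(L[2]-L[1]),np.linalg.norm(L[3]-L[0]),np.linalg.norm(L[1]-L[0]),'centre',L.mean(0),'yaw long',[np.degrees(np.arctan2(*(v[1::-1]))) for v in (L[2]-L[1],L[3]-L[0])])
print('eye',tri([ray(S,c1(200,107)),ray(D,c2(582,178))]))
print('eye plane',plane(S,c1(200,107),.102))
print('lens',tri([ray(S,c3(62,527)),ray(D,c4(595,487))]))
print('coltop',plane(S,c3(250,325),.236))
# foot ellipse in side & scene: grey mask
for n,p,box in (('scene',S,(385,170,445,210)),('side',D,(230,155,285,190))):
    im=cv2.imread(f'pics/{n}0.png').astype(int);x0,y0,x1,y1=box
    sat=im.max(2)-im.min(2); m=(sat<25)[y0:y1,x0:x1].astype('uint8')
    cn,_=cv2.findContours(m,0,2);k=max(cn,key=cv2.contourArea);
    (x,y),ax,an=cv2.fitEllipse(cv2.convexHull(k)); print(n,(x+x0,y+y0),ax,plane(p,(x+x0,y+y0),.005))
E
```

```text
corners [[ 0.522 -0.221  0.07 ]
 [ 0.578 -0.222  0.07 ]
 [ 0.59  -0.014  0.07 ]
 [ 0.535 -0.011  0.07 ]]
len 0.20799577983043663 0.21010556209632 0.055671324742998275 centre [ 0.55621306 -0.11704521  0.07      ] yaw long [np.float64(86.64652434935464), np.float64(86.50942891865587)]
eye (array([ 0.55199762, -0.11812856,  0.10118291]), [np.float64(0.0018353669425126612), np.float64(0.001835366942512653)])
eye plane [ 0.55166506 -0.11650701  0.102     ]
lens (array([0.5063747 , 0.23768145, 0.12084467]), [np.float64(0.0028677922281546762), np.float64(0.002867792228154556)])
coltop [0.5143686  0.32125848 0.236     ]
scene (413.60987663269043, 187.43921852111816) (34.93727493286133, 39.32035446166992) [0.49098949 0.33384362 0.005     ]
side (258.48970794677734, 170.54306888580322) (34.4158935546875, 42.560142517089844) [0.51263831 0.32932144 0.005     ]
```

Eye, plate and lens all agree with the given sizes, so I'm moving the wrist camera over the plates.

Call:
move_arm(deltas="-31 -30 -9 0 0 0;-31 -30 -9 0 0 0;-31 -30 -9 0 0 0;-31 -30 -9 0 0 0;-31 -30 -9 0 0 0;-31 -30 -9 0 0 0;-31 -30 -9 0 0 0;-31 -30 -9 0 0 0;-31 -30 -9 0 0 0;-31 -30 0 0 0 0", gripper=-1)

```text
time_s: 1.15
eef_pos: [0.4054, 0.1935, 0.3275]
tcp_rot: [0.562, 3.09, 0.003]
ft_force: [2.0, -0.8, -0.3]
gripper_width: 0.999
grasp_force: 0.0
```

Call:
move_arm(deltas="-31 -30 0 0 0 0;-31 -30 0 0 0 0;-31 -30 0 0 0 0;-31 -30 0 0 0 0;-31 -30 0 0 0 0;-31 -30 0 0 0 0;-31 -30 0 0 0 0;0 0 0 0 0 0;0 0 0 0 0 0")

```text
time_s: 2.05
eef_pos: [0.5336, -0.079, 0.3259]
tcp_rot: [-0.566, -3.089, 0.001]
ft_force: [0.2, 0.4, -0.5]
gripper_width: 0.998
grasp_force: 0.0
```

```bash
python3 - <<'E'
from h import *
import pickle
s=arm.observe();print(s['time_s'],s['eef_pos'],s['tcp_rot'],s['joint_positions'])
im,p=snap('wrist','w1.png');pickle.dump(p,open('P1.pkl','wb'))
e=proj(p,np.array([.552,-.117,.102]));print(e)
u,v=np.clip(np.round(e).astype(int)-[100,75],0,[440,250]);print(u,v)
cv2.imwrite('pics/w1c.png',cv2.resize(im[v:v+150,u:u+200],(800,600),interpolation=cv2.INTER_CUBIC))
E
```

```text
2.05 [ 0.5335996  -0.07901648  0.32586683] [-5.66092193e-01 -3.08930637e+00  7.42242361e-04] [-0.35774514  0.24312197  0.51646332  1.68830404 -0.12537779  1.24413746
  1.3948567 ]
[296.88431159 202.56472217]
197 128
```

View pics/w1c.png

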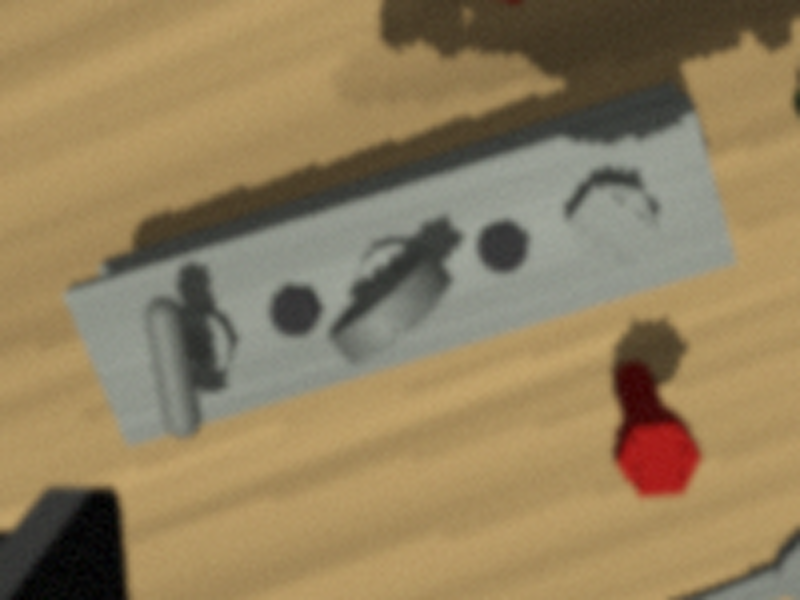

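The ring in this crop stands in the middle hole, its rim strip running from about (345,345) to (440,272). Its closing line crosses the plate clear of both the tee and the hex.

```bash
python3 - <<'E'
from h import *
import pickle
p=pickle.load(open('P1.pkl','rb'))
c=lambda x,y:(x/4+197,y/4+128)
def yaw(a,b): return np.degrees(np.arctan2(b[1]-a[1],b[0]-a[0]))
for q,r in [((332,328),(425,255)),((360,362),(450,287)),((345,345),(438,270))]:
    A,B=plane(p,c(*q),.105),plane(p,c(*r),.105);print(A,B,np.linalg.norm(A-B),yaw(A,B),(A+B)/2)
a,b=plane(p,c(295,309),.074),plane(p,c(503,246),.074)
print('spacers',a,b,np.linalg.norm(a-b),yaw(a,b),(a+b)/2)
L=np.array([plane(p,c(*q),.07) for q in [(66,292),(130,443),(733,262),(683,97)]]);print(L.mean(0),yaw(L[1],L[2]),yaw(L[0],L[3]))
print(c(400,330))
s=arm.observe();M=R.from_rotvec(s['tcp_rot']).as_matrix();print(np.round(M,3))
E
```

```text
[ 0.55267108 -0.13855279  0.105     ] [ 0.54183395 -0.10466433  0.105     ] 0.03557908126997978 107.73365756619228 [ 0.54725252 -0.12160856  0.105     ]
[ 0.56539034 -0.13486611  0.105     ] [ 0.55338669 -0.10138291  0.105     ] 0.0355698200333501 109.722640251354 [ 0.55938851 -0.11812451  0.105     ]
[ 0.55890101 -0.1369938   0.105     ] [ 0.54736186 -0.10278259  0.105     ] 0.03610483179465499 108.63882129504813 [ 0.55313143 -0.1198882   0.105     ]
spacers [ 0.54987377 -0.15453028  0.074     ] [ 0.55419828 -0.08491403  0.074     ] 0.06975043890030533 86.44539753641524 [ 0.55203603 -0.11972216  0.074     ]
[ 0.55248997 -0.12065533  0.07      ] 86.61178141893714 86.80842034634122
(297.0, 210.5)
[[-0.936  0.352 -0.001]
 [ 0.352  0.936  0.   ]
 [ 0.001 -0.    -1.   ]]
```

Call:
move_arm(deltas="0 0 0 0 0 0.1265;0 0 0 0 0 0.1265;0 0 0 0 0 0.1265;0 0 0 0 0 0.1265;0 0 0 0 0 0.1265;0 0 0 0 0 0.1265;0 0 0 0 0 0.1265;-14 2 34 0 0 0;-15 2 36 0 0 0;-15 2 36 0 0 0", gripper=-0.1)

```text
time_s: 3.1
eef_pos: [0.5538, -0.1158, 0.2193]
tcp_rot: [1.828, 2.555, 0.003]
ft_force: [0.3, 0.1, -0.6]
gripper_width: 0.55
grasp_force: 0.0
```

Call:
move_arm(deltas="0 0 0 0 0 0;0 0 0 0 0 0")

```text
time_s: 3.3
eef_pos: [0.5531, -0.1165, 0.2204]
tcp_rot: [-1.83, -2.552, 0.001]
ft_force: [-0.1, 0.5, -0.4]
gripper_width: 0.548
grasp_force: 0.0
```

```bash
python3 - <<'E'
from h import *
import pickle
s=arm.observe();print(s['time_s'],s['eef_pos'],s['tcp_rot'],s['joint_positions'],s['ft_force'])
im,p=snap('wrist','w2.png');pickle.dump(p,open('P2.pkl','wb'))
print(proj(p,np.array([.553,-.119,.102])))
cv2.imwrite('pics/w2c.png',cv2.resize(im[70:370,120:520],(800,600),interpolation=cv2.INTER_CUBIC))
E
```

```text
3.3 [ 0.55312952 -0.11646078  0.2204195 ] [-1.83022608e+00 -2.55153009e+00  5.32823916e-04] [-0.35265277  0.40259086  0.64469221  1.79136844 -0.27667248  1.04080628
  0.7217658 ] [-0.09312923  0.52426492 -0.38104601]
[320.21007924 203.14074464]
```

View pics/w2c.png

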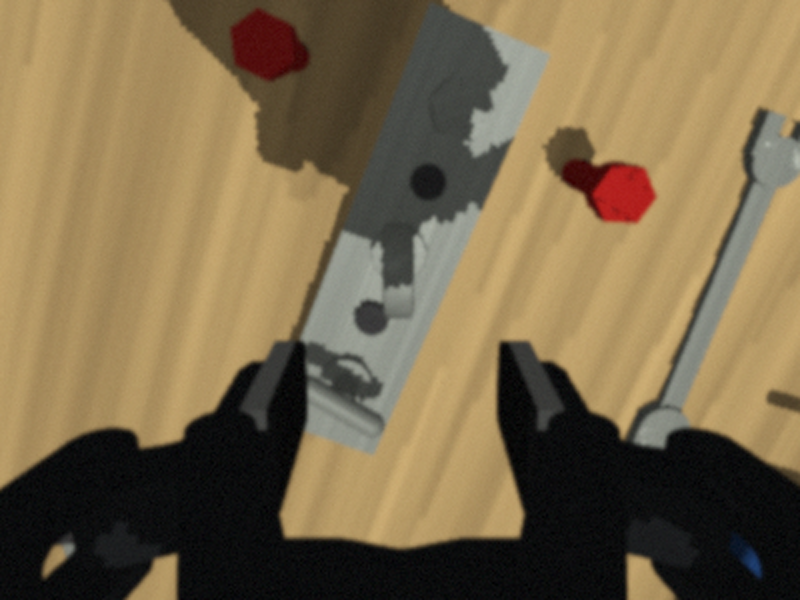

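```bash
python3 - <<'E'
from h import *
import pickle
p=pickle.load(open('P2.pkl','rb'));s=arm.observe();M=R.from_rotvec(s['tcp_rot']).as_matrix();print(np.round(M,3))
im=cv2.imread('pics/w2.png').astype(int)
print('col 319 rows', im[176:236,319,:].mean(1).astype(int))
for v in (192,200,208,216,222): print(v, im[v,300:340].mean(1).astype(int))
print('eef',s['eef_pos'])
x,y=M[:,0],M[:,1]
for sx in (-4,-2,0,2,4):
    c=np.array([.553,-.119,.102])+x*sx/1e3
    pts=np.array([proj(p,c+.02*(np.cos(t)*x+np.array([0,0,np.sin(t)]))) for t in np.linspace(0,6.28,120)])
    print(sx,pts.min(0),pts.max(0))
E
```

```text
[[-0.321  0.947  0.001]
 [ 0.947  0.321  0.001]
 [ 0.     0.001 -1.   ]]
col 319 rows [ 65  64  63  67  60  58  57  54  58  58  58  56  58  60  59  61  61  64
  62  61  64  65  67  65  67  70  70  68  67  64  66  63  61  62  66  75
  88 108 130 142 143 139 135 135 131 127 124 119 117 116 112 106 107 126
 140 145 144 146 143 147]
192 [149 151 153 149 135 107  89 111 137 133 100  68  57  62  61  62  63  61
  60  61  61  60  61  61  59  64  98 141 163 165 163 152 137 142 148 147
 151 151 152 149]
200 [148 152 152 153 152 150 151 154 157 145 117  83  70  66  66  69  66  69
  70  67  69  67  67  65  63  66  96 141 160 165 163 160 149 148 153 148
 149 150 151 154]
208 [151 151 159 161 161 160 158 162 160 159 136  98  69  65  64  64  62  64
  64  61  60  66  63  66  64  72  90 129 144 147 148 150 149 147 149 151
 154 156 157 154]
216 [159 156 154 155 159 160 158 159 160 159 151 132 126 133 139 141 142 140
 140 143 145 147 148 148 148 136 130 138 144 144 146 148 151 155 156 152
 149 145 145 149]
222 [ 87  53  52  51  49  53  51  48  54  60  65  74 104 119 121 125 126 123
 123 124 123 122 124 124 125 120 116 131 145 148 154 157 154 152 149 145
 143 146 148 146]
eef [ 0.55384428 -0.11645964  0.22144161]
-4 [320.14183722 183.73739271] [320.28839917 231.8475309 ]
-2 [320.136264   181.37318922] [320.28382338 229.57943795]
0 [320.13066596 178.99915224] [320.27922983 227.30189568]
2 [320.12504294 176.61447912] [320.27461841 225.01484491]
4 [320.11939477 174.21065021] [320.26998902 222.71822597]
```

Call:
move_arm(deltas="-3 -2.5 0 0 0 0;0 0 25 0 0 0;0 0 25 0 0 0;0 0 25 0 0 0;0 0 20 0 0 0;0 0 15 0 0 0;0 0 15 0 0 0;0 0 0 0 0 0;0 0 0 0 0 0")

```text
time_s: 4.25
eef_pos: [0.5527, -0.1211, 0.0966]
tcp_rot: [1.831, 2.552, 0.002]
ft_force: [-0.3, -0.3, -0.2]
gripper_width: 0.551
grasp_force: 0.0
```

```bash
python3 - <<'E'
from h import *
for i in range(4):
    s=arm.observe();print(s['time_s'],s['eef_pos'],s['ft_force']) 
    im,p=snap('wrist','w3.png')
a,_=snap('scene','s3.png')
cv2.imwrite('pics/w3c.png',np.vstack([cv2.resize(im[100:300,160:480],(640,400)),cv2.resize(a[160:260,180:340],(640,400))])[:,:])
m=cv2.imread('pics/w3c.png');cv2.imwrite('pics/w3c.png',cv2.resize(np.hstack([m[:400],m[400:]]),(800,250)))
E
```

```text
4.25 [ 0.552733   -0.12112714  0.09655477] [-0.29991007 -0.29601867 -0.18819339]
4.3 [ 0.55295679 -0.12130457  0.09677425] [-0.79113059  0.14530303 -1.0394508 ]
4.35 [ 0.5529671  -0.12134336  0.09673791] [0.42390601 0.45616729 0.15406296]
4.4 [ 0.5529002  -0.12134439  0.09662562] [0.16313368 0.11038704 0.65499941]
```

View pics/w3c.png

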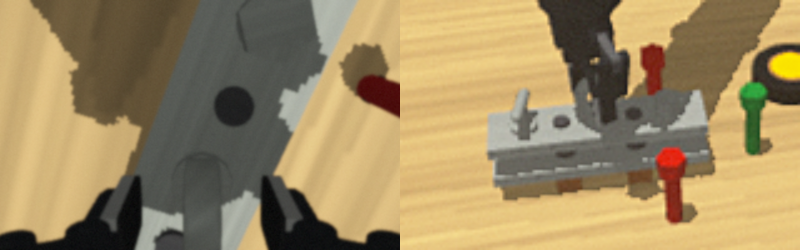

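The wrist view shows the ring centred between the pads (ring at 202, finger gap 140–262). Closing.

Call:
move_arm(deltas="0 0 0 0 0 0;0 0 0 0 0 0;0 0 0 0 0 0;0 0 0 0 0 0;0 0 0 0 0 0;0 0 0 0 0 0", gripper=1, grip_force=70)

```text
time_s: 5.1
eef_pos: [0.5522, -0.1213, 0.0956]
tcp_rot: [1.832, 2.552, 0.001]
ft_force: [-0.6, 1.3, 5.6]
gripper_width: 0.128
grasp_force: 68.3
```

Call:
move_arm(deltas="0 0 -4 0 0 0;0 0 -6 0 0 0;0 0 -6 0 0 0;0 0 -6 0 0 0")

```text
time_s: 5.5
eef_pos: [0.552, -0.1213, 0.1178]
tcp_rot: [-1.832, -2.552, 0.0]
ft_force: [0.9, 0.4, -2.6]
gripper_width: 0.132
grasp_force: 68.3
```

Call:
move_arm(deltas="0 0 -8 0 0 0;0 0 -10 0 0 0;0 0 -10 0 0 0;0 0 -10 0 0 0;0 0 -10 0 0 0;0 0 -15 0 0 0;0 0 -25 0 0 0;0 0 -25 0 0 0;0 0 -25 0 0 0;0 0 0 0 0 0")

```text
time_s: 6.5
eef_pos: [0.5533, -0.1223, 0.2589]
tcp_rot: [1.83, 2.548, 0.004]
ft_force: [0.9, -0.2, -1.7]
gripper_width: 0.133
grasp_force: 68.6
```

```bash
python3 - <<'E'
from h import *
import pickle
s=arm.observe();print(s['time_s'],s['eef_pos'],s['tcp_rot'],s['joint_positions'],s['ft_force'],s['grasp_force'])
a,S=snap('scene','s4.png');b,D=snap('side','d4.png');w,W=snap('wrist','w4.png')
pickle.dump(dict(scene=S,side=D,wrist=W,s=s),open('P4.pkl','wb'))
e=s['eef_pos']
f=lambda im,p:(lambda c:cv2.resize(im[c[1]-25:c[1]+65,c[0]-60:c[0]+60],(400,300),interpolation=cv2.INTER_CUBIC))(np.round(proj(p,e)).astype(int))
print(proj(S,e),proj(D,e))
c=lambda im,x,y,w,h:cv2.resize(im[y:y+h,x:x+w],(400,300),interpolation=cv2.INTER_CUBIC)
cv2.imwrite('pics/c4.png',np.vstack([np.hstack([f(a,S),f(b,D)]),np.hstack([c(a,378,130,40,30),c(b,245,140,40,30)])]))
E
```

```text
6.5 [ 0.55328251 -0.12227654  0.25891972] [1.83043288 2.54790489 0.00400782] [-0.36474844  0.36401734  0.66835117  1.7426184  -0.24915912  1.11582795
  0.70599783] [ 0.86549384 -0.23720146 -1.74341636] 68.63408206118038
[248.2891132  140.31098292] [366.48633322 213.79721956]
```

View pics/c4.png

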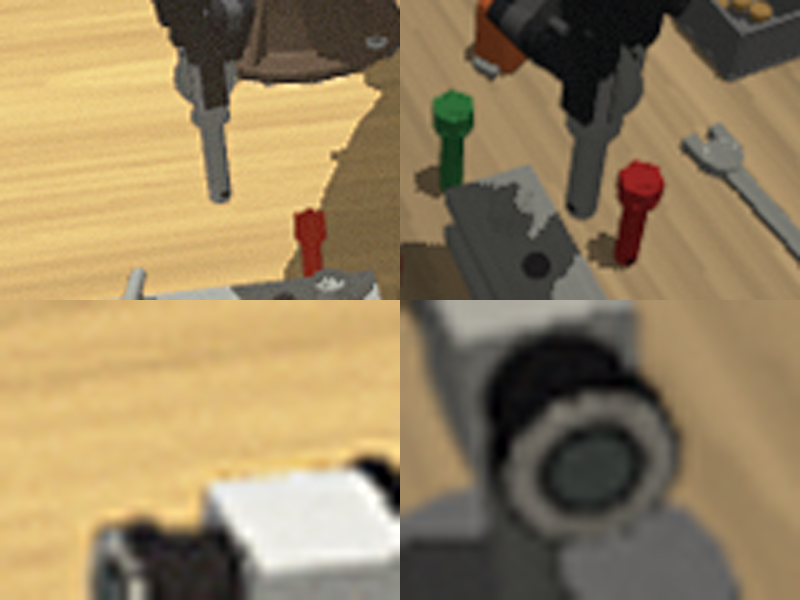

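The pin is out and held upright. The cotter hole shows in the scene crop at (224,193), and the hex and tee are still seated. Turning toward the lens axis and moving closer.

Call:
move_arm(deltas="0 0 0 0 0 -0.117;0 0 0 0 0 -0.117;0 0 0 0 0 -0.117;0 0 0 0 0 -0.117;0 0 0 0 0 -0.117;0 0 0 0 0 -0.117;0 0 0 0 0 -0.117;0 0 0 0 0 -0.117;0 0 0 0 0 -0.117;0 0 0 0 0 -0.117")

```text
time_s: 7.65
eef_pos: [0.5511, -0.1212, 0.2538]
tcp_rot: [-0.111, -3.137, -0.0]
ft_force: [-0.1, -1.1, -1.8]
gripper_width: 0.13
grasp_force: 68.5
```

Call:
move_arm(deltas="7 20 0 0 0 0;14 40 0 0 0 0;14 40 0 0 0 0;14 40 0 0 0 0;12 40 0 0 0 0;8 28 0 0 0 0;0 0 0 0 0 0;0 0 0 0 0 0;0 0 0 0 0 0")

```text
time_s: 8.55
eef_pos: [0.4987, 0.09, 0.2546]
tcp_rot: [-0.121, -3.138, 0.002]
ft_force: [0.5, -0.0, -1.3]
gripper_width: 0.131
grasp_force: 68.6
```

```bash
python3 - <<'E'
from h import *
import pickle
s=arm.observe();print(s['time_s'],s['eef_pos'],s['tcp_rot'],s['joint_positions'],s['ft_force'],s['grasp_force'])
print(R.from_rotvec(s['tcp_rot']).as_matrix().round(3))
a,S=snap('scene','s5.png');b,D=snap('side','d5.png');w,W=snap('wrist','w5.png')
pickle.dump(dict(scene=S,side=D,wrist=W,s=s),open('P5.pkl','wb'))
print(proj(S,s['eef_pos']),proj(D,s['eef_pos']),proj(W,np.array([.506,.238,.12])))
c=lambda im,x,y,w,h:cv2.resize(im[y:y+h,x:x+w],(400,300),interpolation=cv2.INTER_CUBIC)
u,v=np.round(proj(S,s['eef_pos'])).astype(int);k,l=np.round(proj(D,s['eef_pos'])).astype(int);print(u,v,k,l)
cv2.imwrite('pics/c5.png',np.vstack([np.hstack([c(w,320,0,320,240),c(w,160,150,320,240)]),np.hstack([c(a,u-40,v-20,100,75),c(b,k-50,l-15,100,75)])]))
E
```

```text
8.55 [0.49871587 0.0899948  0.25464224] [-1.20632111e-01 -3.13813074e+00  1.60971376e-03] [-0.53198592  0.23301329  0.30421834  1.86086995 -0.07856246  1.0607499
  1.29695379] [ 0.51986503 -0.02021017 -1.31184482] 68.5592863560305
[[-0.997  0.077 -0.001]
 [ 0.077  0.997 -0.001]
 [ 0.001 -0.001 -1.   ]]
[337.04752818 120.02056737] [279.43555111 144.77053699] [490.70311119 191.08959756]
337 120 279 145
```

View pics/c5.png

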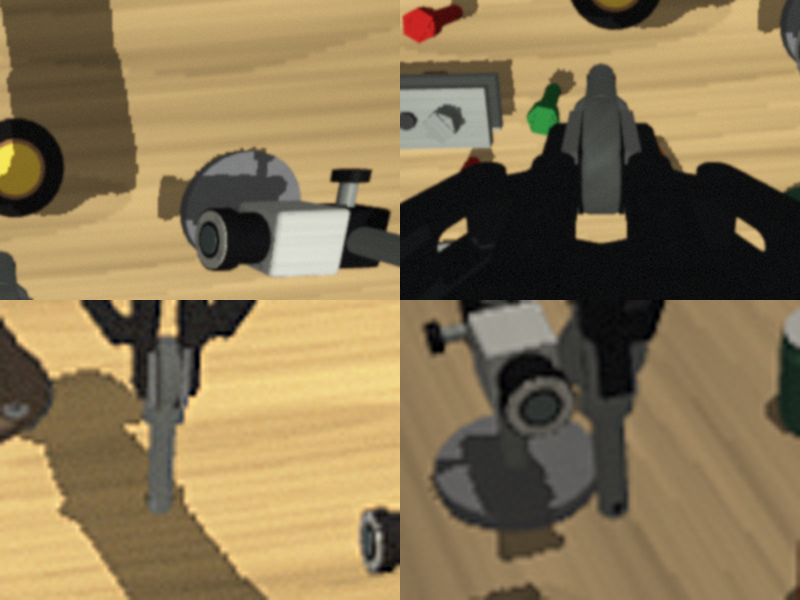

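Wrist view: lens at crop (208,240), head top face in crop x 270–349, y 206–274. The side crop shows the foot with the cotter hole at (618,507). Measuring these with masks.

```bash
python3 - <<'E'
from h import *
import pickle
P=pickle.load(open('P5.pkl','rb'));W,S,D=P['wrist'],P['scene'],P['side']
w=cv2.imread('pics/w5.png');
# top face: bright low-sat
h=cv2.cvtColor(w,cv2.COLOR_BGR2HSV);m=((h[...,1]<40)&(h[...,2]>170)).astype('uint8');m[:,:480]=0;m[:140]=0;m[240:]=0
cn,_=cv2.findContours(m,0,2);k=max(cn,key=cv2.contourArea);print('area',cv2.contourArea(k))
q=cv2.approxPolyDP(k,3,True)[:,0];print(q.tolist())
for z in (.140,.144):
    X=np.array([plane(W,t,z) for t in q]);print(np.round(X,4).tolist())
    for i in range(len(X)):
        d=X[(i+1)%len(X)]-X[i];print('  L %.1f yaw %.1f'%(1e3*np.linalg.norm(d),np.degrees(np.arctan2(d[1],d[0]))))
# lens ellipses: glass dark disc in ring; print gray patches
def ring(n,u,v,r):
    g=cv2.cvtColor(cv2.imread(n),cv2.COLOR_BGR2GRAY)[v-r:v+r,u-r:u+r];print(n,u-r,v-r);print(g)
ring('pics/w5.png',487,192,17)
ring('pics/d5.png',int(279-50+140*.25),int(145-15+103*.25),12)
E
```

```text
area 2659.0
[[598, 170], [545, 171], [536, 220], [588, 218]]
[[0.4897, 0.3109, 0.14], [0.4872, 0.269, 0.14], [0.5282, 0.2662, 0.14], [0.5298, 0.309, 0.14]]
  L 41.9 yaw -93.4
  L 41.1 yaw -3.9
  L 42.8 yaw 87.8
  L 40.1 yaw 177.3
[[0.4887, 0.3073, 0.144], [0.4863, 0.2662, 0.144], [0.5266, 0.2634, 0.144], [0.5282, 0.3054, 0.144]]
  L 41.2 yaw -93.4
  L 40.4 yaw -3.9
  L 42.1 yaw 87.8
  L 39.5 yaw 177.3
pics/w5.png 470 175
[[ 74  78  79 ...  14  13  14]
 [ 99 104 104 ...  14  16  11]
 [120 123 124 ...  15  11  15]
 ...
 [157 156 159 ...  20  16  16]
 [157 155 157 ...  17  21  19]
 [156 158 159 ...  16  19  18]]
pics/d5.png 252 143
[[140 131 124 116  98  77  68  48  35  39  38  49  67  81  81  85  67  55
   59  58  56  57  48  52]
 [100  88  86  80  56  38  24  12  15  16  16   9  18  44  63  84  72  56
   59  58  58  58  45  51]
 [ 88  91  83  57  23  13  14  16  16  13  16  13  16  14  28  78  75  57
   56  58  56  58  44  50]
 [ 89  88  60  22  10  12  18  12  18  17  20  15  16  13   7  60  67  59
   58  58  57  60  47  52]
 [ 93  72  35   6  15  12  18  14  16  12  12  17  14  14  
[... 1261 characters left out ...]
74  55  47  67  91  98  80  46  25  34  35  33  33  49  62  83  87
   67  87 111 120 129 125]
 [100  81  61  47  36  70  92  98  79  58  58  57  54  63  80  87  85  82
   80  87  93  99 116 131]
 [101  79  58  58  45  52  72  91  91  87  87  85  85  86  86  77  83  93
   93  91  90  92  98 118]
 [ 81  61  54  56  58  48  47  69  69  68  73  83  79  84  92  77  85  94
   92  92  92  91  93 100]
 [ 44  44  52  57  58  57  56  47  42  62  78  89  86  90  95  94  95  92
   91  91  91  93  92  92]
 [ 48  48  54  56  57  56  56  54  51  85  98  96  96  94  94  93  93  93
   92  92  93  92  93  93]
 [ 48  48  53  56  56  56  54  53  48  83  97  94  93  95  94  94  92  92
   93  93  94  92  93  93]]
```

```bash
python3 - <<'E'
from h import *
import pickle
P=pickle.load(open('P5.pkl','rb'));W,S,D=P['wrist'],P['scene'],P['side']
r=[ray(W,(487.0,191.5)),ray(S,(390.3,160.4)),ray(D,(263.9,156.6))]
for c in ((0,1,2),(0,1),(0,2),(1,2)): x,e=tri([r[i] for i in c]);print(c,np.round(x,4),np.round(e,4))
e=P['s']['eef_pos'];M=R.from_rotvec(P['s']['tcp_rot']).as_matrix()
h=e+M@[.001,0,.081]
print('hole pred',h,proj(D,h-M[:,1]*.008),'seen 283.5,181.75')
# shank centre per row in scene & side
for n,p in (('s5',S),('d5',D)):
    g=cv2.cvtColor(cv2.imread(f'pics/{n}.png'),cv2.COLOR_BGR2HSV).astype(int)
    for dz in (.045,.055,.065,.075):
        c=proj(p,e+M@[.001,0,dz]);v=int(round(c[1]));u=int(round(c[0]));
        im=cv2.imread(f'pics/{n}.png').astype(int)[v,u-12:u+13]
        print(n,dz,np.round(c,1),'sat',(im.max(1)-im.min(1)).tolist())
E
```

```text
(0, 1, 2) [0.5064 0.2364 0.1217] [0.0023 0.0031 0.001 ]
(0, 1) [0.5061 0.2367 0.1221] [0.0026 0.0026]
(0, 2) [0.5058 0.2332 0.1231] [0.0005 0.0005]
(1, 2) [0.5067 0.2377 0.122 ] [0.0019 0.0019]
hole pred [0.49762305 0.08999215 0.17364343] [282.58261232 181.71617484] seen 283.5,181.75
s5 0.045 [336.3 136.5] sat [47, 51, 52, 50, 52, 52, 47, 52, 54, 75, 22, 4, 7, 8, 6, 7, 39, 97, 107, 100, 98, 100, 99, 102, 99]
s5 0.055 [336.2 140.1] sat [50, 57, 55, 52, 50, 55, 55, 54, 57, 62, 20, 4, 5, 9, 8, 9, 75, 108, 101, 102, 102, 102, 104, 103, 102]
s5 0.065 [336.  143.6] sat [52, 56, 53, 55, 56, 55, 52, 55, 55, 47, 12, 6, 5, 6, 7, 3, 66, 103, 103, 102, 102, 103, 105, 103, 102]
s5 0.075 [335.9 147.1] sat [56, 56, 57, 51, 60, 59, 59, 60, 64, 56, 16, 6, 7, 12, 6, 3, 51, 55, 50, 105, 104, 102, 105, 104, 105]
d5 0.045 [280.3 164.6] sat [5, 3, 3, 3, 3, 2, 4, 4, 3, 3, 4, 4, 5, 4, 4, 3, 2, 45, 62, 64, 63, 61, 59, 58, 57]
d5 0.055 [280.6 168.7] sat [4, 3, 3, 4, 5, 3, 2, 4, 3, 5, 3, 4, 4, 5, 5, 3, 29, 54, 59, 61, 62, 64, 61, 61, 60]
d5 0.065 [280.9 172.8] sat [3, 3, 3, 3, 2, 4, 4, 2, 4, 3, 4, 4, 4, 4, 3, 2, 21, 51, 60, 59, 59, 58, 58, 60, 62]
d5 0.075 [281.2 176.8] sat [3, 3, 3, 3, 3, 2, 2, 1, 5, 5, 2, 3, 5, 3, 3, 2, 6, 48, 59, 57, 58, 59, 60, 59, 59]
```

Call:
move_arm(deltas="0 8 9 0 0 -0.028;0 10 12 0 0 0;0 10 12 0 0 0;0 10 10 0 0 0;0 8.5 8.5 0 0 0;0 0 0 0 0 0;0 0 0 0 0 0;0 0 0 0 0 0")

```text
time_s: 9.5
eef_pos: [0.5017, 0.1373, 0.2042]
tcp_rot: [0.075, 3.14, 0.0]
ft_force: [-0.4, 0.0, -1.4]
gripper_width: 0.13
grasp_force: 68.6
```

```bash
python3 - <<'E'
from h import *
import pickle
s=arm.observe();print(s['time_s'],s['eef_pos'],s['joint_vel'].round(3),s['ft_force'])
M=R.from_rotvec(s['tcp_rot']).as_matrix();print(M.round(4))
a,S=snap('scene','s6.png');b,D=snap('side','d6.png');w,W=snap('wrist','w6.png')
pickle.dump(dict(scene=S,side=D,wrist=W,s=s),open('P6.pkl','wb'))
h=s['eef_pos']+M@[.001,0,.081];print('hole',h)
u,v=np.round(proj(S,h)).astype(int);k,l=np.round(proj(D,h)).astype(int);print(u,v,k,l,proj(S,h),proj(D,h))
x,y=u-20,v-30;X,Y=k-40,l-35
c=lambda im,x,y,w,h:cv2.resize(im[y:y+h,x:x+w],(400,300),interpolation=cv2.INTER_CUBIC)
print('offs',x,y,X,Y)
cv2.imwrite('pics/c6.png',np.vstack([np.hstack([c(a,x,y,80,60),c(b,X,Y,80,60)]),np.hstack([c(w,240,80,160,120),c(w,400,100,240,180)])]))
E
```

```text
9.5 [0.50171565 0.1372517  0.20424023] [ 0.004 -0.005  0.002 -0.001 -0.002  0.    -0.   ] [-0.43686057  0.01142095 -1.42450636]
[[-9.988e-01  4.800e-02  8.000e-04]
 [ 4.800e-02  9.988e-01 -0.000e+00]
 [-8.000e-04  0.000e+00 -1.000e+00]]
hole [0.50078081 0.1372989  0.12323946]
353 164 276 183 [352.99798775 164.22267196] [276.18120879 182.97818429]
offs 333 134 236 148
```

View pics/c6.png

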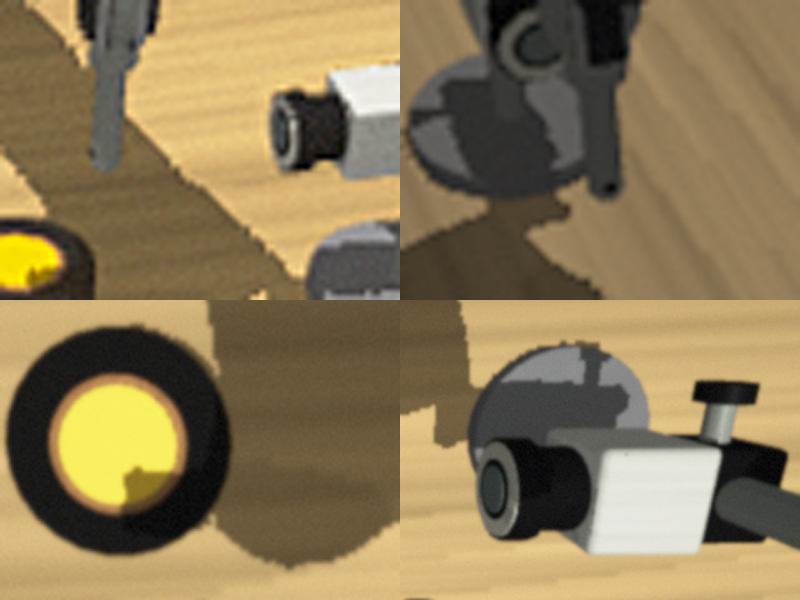

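```bash
python3 - <<'E'
from h import *
import pickle
P=pickle.load(open('P6.pkl','rb'));W,S,D=P['wrist'],P['scene'],P['side']
e=P['s']['eef_pos'];M=R.from_rotvec(P['s']['tcp_rot']).as_matrix()
h=e+M@[.001,0,.081]
print('pred front hole side',proj(D,h-M[:,1]*.008),'tip scene',proj(S,h-[0,0,.009]))
# shank subpixel centre by saturation in scene, rows
im=cv2.imread('pics/s6.png').astype(float);sat=im.max(2)-im.min(2)
for v in range(150,170,2):
    r=sat[v,340:370];print(v,r.astype(int).tolist())
im=cv2.imread('pics/d6.png').astype(int).mean(2);print(im[180:192,268:286].astype(int))
# wrist head
w=cv2.imread('pics/w6.png');hh=cv2.cvtColor(w,cv2.COLOR_BGR2HSV);m=((hh[...,1]<40)&(hh[...,2]>150)).astype('uint8');m[:,:505]=0;m[:160]=0
cn,_=cv2.findContours(m,0,2);k=max(cn,key=cv2.contourArea);q=cv2.approxPolyDP(k,3,True)[:,0];print(q.tolist())
X=np.array([plane(W,t,.144) for t in q])
for i in range(len(X)):
    d=X[(i+1)%len(X)]-X[i];print('  L %.1f yaw %.1f'%(1e3*np.linalg.norm(d),np.degrees(np.arctan2(d[1],d[0]))))
print(X.round(4))
W5=pickle.load(open('P5.pkl','rb'))['wrist']
R4=[ray(W,(456.4,213.4)),ray(W5,(487.0,191.5)),ray(S,(390.3,160.4)),ray(D,(263.9,156.6))]
for c in ((0,1),(0,1,2,3),(0,2),(0,3)): x,er=tri([R4[i] for i in c]);print(c,x.round(4),np.round(er,4))
E
```

```text
pred front hole side [277.32696342 185.36351034] tip scene [352.78690791 167.08508804]
150 [58, 59, 55, 59, 55, 56, 54, 57, 54, 61, 55, 62, 16, 8, 9, 4, 3, 11, 100, 113, 108, 100, 101, 103, 105, 105, 106, 103, 108, 104]
152 [55, 58, 62, 54, 55, 54, 59, 55, 59, 56, 57, 55, 13, 4, 7, 11, 10, 10, 102, 107, 105, 105, 102, 106, 103, 104, 107, 105, 108, 106]
154 [54, 55, 56, 57, 60, 62, 55, 57, 62, 60, 63, 54, 13, 6, 4, 4, 2, 20, 109, 108, 101, 101, 104, 104, 108, 104, 101, 102, 103, 106]
156 [61, 62, 58, 59, 54, 53, 59, 62, 51, 58, 62, 40, 7, 7, 7, 6, 6, 8, 110, 108, 107, 103, 106, 107, 107, 104, 101, 102, 103, 102]
158 [54, 59, 57, 58, 57, 59, 57, 56, 57, 57, 61, 28, 10, 7, 10, 7, 5, 21, 46, 70, 105, 105, 104, 103, 107, 103, 101, 106, 99, 101]
160 [57, 56, 48, 54, 53, 56, 52, 56, 57, 58, 63, 27, 5, 7, 5, 3, 3, 36, 57, 55, 50, 74, 108, 107, 104, 103, 102, 105, 101, 105]
162 [57, 57, 57, 56, 54, 57, 57, 56, 52, 59, 68, 15, 6, 4, 6, 7, 2, 32, 55, 56, 52, 55, 47, 68, 108, 103, 102, 106, 102, 109]
164 [53, 52, 55, 55, 53, 53, 55, 51, 54, 59, 50, 10, 3, 9, 9, 10, 5, 33, 61, 60, 56, 55, 57, 57,
[... 902 characters left out ...]
2 125 111  98 101  99 109 113 112 113 117 117 114]
 [ 55  54 108 126 123 119 122 123 121 120 118 116 113 111 112 114 117 116]
 [ 60  55 107 128 123 122 121 121 122 120 118 116 115 111 111 115 116 116]
 [ 58  80 115 127 124 122 121 122 121 120 119 117 115 112 111 111 116 117]]
[[591, 191], [523, 191], [512, 250], [578, 250]]
  L 42.7 yaw -92.8
  L 40.2 yaw -3.2
  L 43.7 yaw 87.2
  L 40.2 yaw 178.3
[[0.4877 0.3074 0.144 ]
 [0.4856 0.2647 0.144 ]
 [0.5257 0.2625 0.144 ]
 [0.5279 0.3061 0.144 ]]
(0, 1) [0.5052 0.2329 0.1237] [0.0001 0.0001]
(0, 1, 2, 3) [0.5064 0.2357 0.1217] [0.0017 0.0017 0.0037 0.0006]
(0, 2) [0.5064 0.2364 0.1225] [0.0027 0.0027]
(0, 3) [0.5059 0.2334 0.1229] [0.0004 0.0004]
```

```bash
python3 - <<'E'
from h import *
import pickle
P=pickle.load(open('P6.pkl','rb'));W,S,D=P['wrist'],P['scene'],P['side'];W5=pickle.load(open('P5.pkl','rb'))['wrist']
R4=[ray(W,(456.4,213.4)),ray(W5,(487.0,191.5)),ray(S,(389.2,160.0)),ray(D,(263.5,157.1))]
for c in ((2,3),(0,1,2,3),(0,2),(0,3)): x,er=tri([R4[i] for i in c]);print(c,x.round(4),np.round(er,4))
for _ in range(3): print(arm.observe()['eef_pos'])
E
```

```text
(2, 3) [0.505  0.2353 0.1226] [0.0018 0.0018]
(0, 1, 2, 3) [0.5054 0.2341 0.1229] [0.0007 0.0007 0.0026 0.0012]
(0, 2) [0.5056 0.2345 0.1241] [0.0016 0.0016]
(0, 3) [0.5056 0.2338 0.1217] [0.0003 0.0003]
[0.50163861 0.13726254 0.20429985]
[0.50163861 0.13726254 0.20429985]
[0.50163861 0.13726254 0.20429985]
```

Call:
move_arm(deltas="0 -2.5 0 0 0 0;0 0 0 0 0 0;0 0 0 0 0 0;0 0 0 0 0 0;0 0 0 0 0 0")

```text
time_s: 10.15
eef_pos: [0.5012, 0.1352, 0.2038]
tcp_rot: [0.074, 3.141, 0.0]
ft_force: [-0.5, -0.6, -2.2]
gripper_width: 0.131
grasp_force: 68.6
```

```bash
python3 - <<'E'
from h import *
s=arm.observe();M=R.from_rotvec(s['tcp_rot']).as_matrix();print(s['time_s'],s['eef_pos']+M@[.001,0,.081],s['grasp_force'],s['joint_vel'].round(3))
print(arm.sign_off())
E
```

```text
10.15 [0.50024917 0.13527626 0.12281435] 68.57815579249291 [-0.     0.001 -0.003  0.    -0.002 -0.    -0.001]
the job is handed in; nothing more can be done
None
```

I drew the eye pin and handed the job in at 10.15 s with it held still and upright; by my measurements the cotter hole is within 1 mm of level and centre, about 99 mm from the lens and turned to it within about 1°, though the verdict wasn't shown.

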